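# Stack the fastener tins in the frame and wedge them tight

## Robot

A 7-joint arm with a two-finger parallel gripper is mounted at the origin on a cart in front of the work surface, level with it; the furniture and walls round the work are solid. World frame = base frame: x ahead of the robot, y to its left, z up, the work surface at z = 0. Lengths are in m, angles in degrees, forces in N, time in s.
With the tool pointing down it reaches from about 0.425 to 0.875 m from the base axis. Payload 4.7 kg.
Tool frame: the origin (TCP) lies on the mounting face of the last link; the fingertips stand tcp_to_tips ahead of it and the grasp point (between the pads) lies 164 mm ahead of it (tcp_to_tips is the distance from the TCP to the fingertips, in m); z points along the fingers, y is the line along which they close (so a half turn about z gives the same grasp; the last joint's range is limited). The gripper opens to 87 mm and grips with 3 to 60 N. Pads are 19 mm wide; open, the fingers measure 117 mm over their backs; the gripper's body (75 mm by 190 mm) begins 51 mm behind the grasp point.
Start: joints at [70.709, 18.392, -4.016, 83.108, 1.295, 78.541, -3.26], TCP at [0.223, -0.61, 0.405] pointing down, gripper open.
Joint ranges: [-163.93, 163.93], [-17.29, 119.83], [-79.2, 71.16], [3.27, 140.29], [-89.18, 269.18], [5.43, 117.66], [-154.24, 154.24]. Speed limits (degrees/s): [147.25, 147.25, 180, 180, 180, 180, 180].

## Interface

Orientations are given as [roll, pitch, yaw] about the fixed x, y, z axes, in that order (R = Rz(yaw) Ry(pitch) Rx(roll)).
In Python, from cell import get_obs, read_camera, sign_off, tcp_to_tips gives the robot as it stands.
- The arm moves only by the tool drive_tool, never from a script. Its argument "rows" is one flat list of numbers, 7 for each row, row after row: the shift along the tool's x, y, z in m, then the turn, a rotation vector about the tool's x, y, z in rad, then the gripper command: -1 is shut, 1 is fully open, values between are in proportion. In form: [tx, ty, tz, rx, ry, rz, fingers, tx, ty, tz, rx, ry, rz, fingers, ...]. A call has 1 to 5 rows; each row shifts and turns the commanded pose from where the row before left it, along the tool's axes as they then stand; what a row does not reach is not made up. A row lasts 1/8 s, in which the tool goes at most 62.5 mm and 10.7 degrees, less where a joint would pass 70% of its speed; a pose out of reach is approached as far as the arm can. A call is refused whole if a number of a shift passes 0.0625 or a number of a turn 0.188, either way. A call with a gripper value outside its range is refused whole. The fingers move at their own pace and stop on an object; "grip_force" is the grip in N (left out, the last holds). Time passes only in rows, so rows that do not move let the fingers close. It gives the time, the measured TCP pose, the force, the opening and the grip force at its end, in the units of the state.
- get_obs(): the state, without advancing time (a new reading comes with each control period).
- read_camera(name): name is "scene" or "top" or "wrist"; returns a dict with "color" (420x560x3 uint8, blue, green, red), "fov_y" (degrees; the focal length in pixels is half the picture's height over the tangent of half this angle, whatever the lens; pixels are square), "cx", "cy" (the principal point, pixels), "cam_to_world" (4x4, takes a point from camera to world coordinates); the wrist camera has in their place "mount" (4x4, takes a point from camera to tool coordinates, whose origin is the TCP and whose axes are the flange's). Camera axes: x right, y up, looking along -z (the intrinsics and any distortion apply to the point x, -y, -z); pixel columns grow to the right and rows downward; lengths in m; the calibration is good to about 2 mm. A picture is of the moment at which its call begins: read the wrist's pose just before it. There is no depth.
- sign_off(): hands the job in; it is judged then, once.
The state is a dict: "time_s": time; "qpos": joint angles; "joint_velocities": joint speeds; "effort": joint torques, N m; "tool_pos": TCP position; "tool_rot": TCP orientation; "force": force on the tool from outside, world axes, zero at the start; "wrist_torque": the same for the moment, N m; "grip_width": finger opening in m; "grasp_force": force on a finger pad.
Only numpy, scipy, OpenCV 4.12 (cv2) and the standard library are available. Lean on these libraries where they do the work, as an engineer would, in place of code of your own. Each camera call takes 0.05 s, during which the arm holds its last target. There are 200 camera calls.

## Task

In the stacking frame, set the thick tin squarely on the tin that stands there and then the thin tin squarely on top, each put down gently, not dropped. Then take the wooden wedge from its holder and press it firmly down, tip first and inclined face to the leaning post, into the gap between post and tins until it is tight and both added tins are hard against the upright stop. Let go, and leave the screwdriver, steel plate and round tub where they lie.

Things in the scene. Friction and masses are not known exactly. Their poses are not given: they have to be found in the camera images.
- frame: Dark steel stacking frame fixed to the table: plate 220 x 80 x 6 mm, upright stop at one end, leaning post at the other. Origin on its underside (table level), at the middle of a tin flush against the stop. x from stop to post, z up. Plate from x = -92 to 128 mm. Flat inner face of the stop at x = -60 mm, its top at z = 110 mm. Tins go in from above, long side along x; long sides open.
- base_tin_mid (a point): Centre of the lowest tin, which stands loose on the frame's plate (6 mm high) close to the stop: closed grey steel tin with a bright lid, 120 (x) x 60 (y) x 36 (z) mm, flat top. Not to be moved.
- thick_tin_mid (a point): Centre of the thick tin, loose on the table: same make, 120 (x) x 60 (y) x 48 (z) mm, about 0.22 kg, straight sides; grasp across the 60 mm. Either way round is right.
- thin_tin_mid (a point): Centre of the thin tin, loose on the table: same make, 120 (x) x 60 (y) x 34 (z) mm, about 0.22 kg, straight sides; grasp across the 60 mm, with the fingertips above its bottom edge. Either way round is right.
- wedge_mid (a point): Half-way up a wooden wedge, 115 mm long, 34 mm wide (y), 0.12 kg, standing tip down in its holder; 57.5 mm above the tip. z from tip to head. Flat face at x = -12 mm; inclined face to +x, at x = 2 mm at the tip and 1 mm more per 6 mm of height (21 mm at the head). Grasp the top 35 mm across the 34 mm. Goes in with its x along the frame's x; a press of 15 to 20 N seats it; it stays.
- wedge_home (a point): Point of the frame where the wedge's middle (wedge_mid) ends when tight with the tins against the stop: 72 mm along the frame's x, 118 mm above the table. The flat face then bears on the two upper tins, the tip is about 60 mm above the table and the head about 50 mm above the thin tin.
- post_foot (a point): Foot of the frame's leaning post: middle of the lower edge of its inner face, 65 mm along the frame's x, 6 mm above the table. The post is 50 mm wide, its top 110 mm above the table; its inner face leans away from the tins, 1 mm for each 6 mm of height, like the wedge.
- wedge_holder: Small dark steel holder fixed to the table, an upright pocket about 24 x 38 mm, its rim 49 mm above the table, on a 75 x 66 mm foot; the wedge's tip stands in it 5 mm above the table with 1 to 2 mm play and lifts straight out. Origin on the table under the pocket, x the same way as the wedge's x.
- red_screwdriver: Red-handled screwdriver, 212 mm, loose on the table near the robot; origin at its underside. Leave alone.
- steel_plate: Steel plate 100 x 75 x 8 mm, loose on the table near the robot; origin at its underside. Leave alone.
- round_tub: Round blue tub with a lid, 68 mm across, 48 mm high, loose at the back left; origin at its underside. Leave alone.
Mind the look-alikes: they are no part of the job. What is meant by the part that bears wedge_mid is not blue or orange, and is the smaller of those in its own colour.

How it is judged (in metres and radians):
On the way, in this order (a step that is already met when the one before it is completed fails the run):
1. the thick tin stands squarely on the lowest tin, released (y of thick_tin_mid in the frame of base_tin_mid between -0.008 and 0.008 m and x of thick_tin_mid in the frame of base_tin_mid between -0.01 and 0.01 m and z of thick_tin_mid in the frame of base_tin_mid between 0.038 and 0.046 m and angle between the x axis of thick_tin_mid and the x axis of base_tin_mid, either way round below 0.09 rad and angle between thick_tin_mid's own z axis and vertical below 0.05 rad and contact force between the fingers and thick_tin below 0.1 N and linear speed of thick_tin below 0.02 m/s and angular speed of thick_tin below 0.1 rad/s), for 0.2 s.
2. the thin tin stands squarely on the thick tin, released (y of thick_tin_mid in the frame of base_tin_mid between -0.008 and 0.008 m and x of thick_tin_mid in the frame of base_tin_mid between -0.01 and 0.01 m and z of thick_tin_mid in the frame of base_tin_mid between 0.038 and 0.046 m and angle between the x axis of thick_tin_mid and the x axis of base_tin_mid, either way round below 0.09 rad and angle between each of thick_tin_mid, thin_tin_mid's own z axis and vertical below 0.05 rad and y of thin_tin_mid in the frame of thick_tin_mid between -0.008 and 0.008 m and x of thin_tin_mid in the frame of thick_tin_mid between -0.01 and 0.01 m and z of thin_tin_mid in the frame of thick_tin_mid between 0.037 and 0.045 m and angle between the x axis of thin_tin_mid and the x axis of thick_tin_mid, either way round below 0.09 rad and contact force between the fingers and thin_tin below 0.1 N and linear speed of thin_tin below 0.02 m/s and angular speed of thin_tin below 0.1 rad/s), for 0.2 s.
3. the wedge is pressed firmly down between the upper tins and the post (it bears on the post with more than 4 N) (z of wedge_mid in the frame of frame between 0.1 and 0.126 m and y of wedge_mid in the frame of frame between -0.01 and 0.01 m and x of wedge_mid in the frame of frame between 0.066 and 0.078 m and angle between wedge_mid's own z axis and vertical below 0.08 rad and angle between the x axis of wedge_mid and the x axis of frame, either way round below 0.12 rad and contact force between wedge and frame above 4 N), for 0.05 s.
At the end, for the whole second after the job is handed in: Lowest tin still in place (8 mm); thick tin on it, thin tin on that, each level and square (sides 8 mm, ends 10 mm, 5 deg), both within 3.5 mm of the stop; wedge upright (4.5 deg) in the gap, within 10 mm of the middle and 8 mm of full depth; all released and at rest (all of step 2 and x of base_tin_mid in the frame of frame between -0.004 and 0.008 m and y of base_tin_mid in the frame of frame between -0.008 and 0.008 m and z of base_tin_mid in the frame of frame between 0.02 and 0.028 m and x of thick_tin_mid in the frame of frame between -0.004 and 0.0035 m and x of thin_tin_mid in the frame of frame between -0.004 and 0.0035 m and z of wedge_mid in the frame of frame between 0.1 and 0.126 m and y of wedge_mid in the frame of frame between -0.01 and 0.01 m and x of wedge_mid in the frame of frame between 0.066 and 0.078 m and angle between wedge_mid's own z axis and vertical below 0.08 rad and angle between the x axis of wedge_mid and the x axis of frame, either way round below 0.12 rad and contact force between the fingers and thick_tin below 0.1 N and linear speed of each of thick_tin, wedge below 0.02 m/s and angular speed of each of thick_tin, wedge below 0.1 rad/s and contact force between the fingers and wedge below 0.1 N); the robot touches nothing.
It fails at once if the thick tin is dropped or thrown instead of set down (it moves faster than 0.45 m/s out of the fingers) (linear speed of thick_tin above 0.45 m/s and contact force between the fingers and thick_tin below 0.05 N).
It fails at once if the thin tin is dropped or thrown instead of set down (it moves faster than 0.45 m/s out of the fingers) (linear speed of thin_tin above 0.45 m/s and contact force between the fingers and thin_tin below 0.05 N).
It fails at once if the red screwdriver is shifted by more than 25 mm (distance of red_screwdriver from where it was at the start of the episode above 0.025 m).
It fails at once if the steel plate is shifted by more than 25 mm (distance of steel_plate from where it was at the start of the episode above 0.025 m).
It fails at once if the round tub is shifted by more than 25 mm (distance of round_tub from where it was at the start of the episode above 0.025 m).
It also fails if it takes over 72 s, if anything falls off the work surface, if the arm or the gripper's body presses on something with over 40 N, if the wrist force passes 120 N, or if a joint passes its speed limit or range.

## Working session

There is one attempt and no reset: what is moved stays moved. The work goes in short steps, Python scripts to look and compute and a tool call to move; the robot and the scene stay as the last step left them, time stands still between calls to the robot, and variables do not carry over. Pictures are saved under pics/ and viewed, at most 10 in all, crops included, and the job is handed in when it is done.

Besides the shell and the picture viewer there is one more tool, called after ">>>" as a command line: name --argument value ..., lists and objects as JSON in quotes. drive_tool: Moves the arm, as the interface text tells. Its arguments: {"type":"object","properties":{"rows":{"type":"array","items":{"type":"number"}},"grip_force":{"type":"number"}},"required":["rows"]}

```bash
mkdir -p pics; ls
python3 - <<'E'
from cell import *
import cv2,numpy as np
o=get_obs();print({k:np.round(v,4).tolist() for k,v in o.items()},tcp_to_tips)
for n in("top","scene"):
    r=read_camera(n);cv2.imwrite(f"pics/{n}0.png",cv2.resize(r["color"],(800,600),interpolation=cv2.INTER_CUBIC))
    print(n,{k:(np.round(v,4).tolist()) for k,v in r.items() if k!="color"})
r=read_camera("wrist");print({k:(np.round(v,4).tolist()) for k,v in r.items() if k!="color"})
E
```

```text
pics
{'time_s': 0.0, 'qpos': [70.7082, 18.4388, -4.0144, 83.1753, 1.2939, 78.5411, -3.2597], 'joint_velocities': [0.0638, -0.0709, 0.0765, 0.0442, -0.1129, -0.0985, -0.0791], 'effort': [0.001, -49.1291, -0.4036, -31.2525, -0.0641, 0.0437, 0.0002], 'tool_pos': [0.2233, -0.6102, 0.4037], 'tool_rot': [-179.8899, 0.0051, 20.1005], 'force': [0.0632, 0.1445, -0.5334], 'wrist_torque': [-0.0617, -0.0048, -0.0015], 'grasp_force': 0.0, 'grip_width': 0.0869} 0.1822
top {'fov_y': 50.8583, 'cx': 283.3502, 'cy': 208.9701, 'cam_to_world': [[0.0016, 0.9961, -0.0877, 0.3937], [-0.9999, 0.0002, -0.0167, 0.0489], [-0.0166, 0.0877, 0.996, 1.0807], [0.0, 0.0, 0.0, 1.0]]}
scene {'fov_y': 42.0516, 'cx': 276.5132, 'cy': 217.9058, 'cam_to_world': [[-0.9098, 0.2032, -0.3618, -0.0041], [-0.415, -0.439, 0.7969, 1.1384], [0.0031, 0.8752, 0.4838, 0.766], [0.0, 0.0, 0.0, 1.0]]}
{'fov_y': 63.1932, 'cx': 275.6656, 'cy': 206.1258, 'mount': [[-0.0002, 0.961, 0.2765, 0.0754], [1.0, 0.0001, 0.0004, 0.0], [0.0004, 0.2765, -0.961, 0.02], [0.0, 0.0, 0.0, 1.0]]}
```

View pics/top0.png

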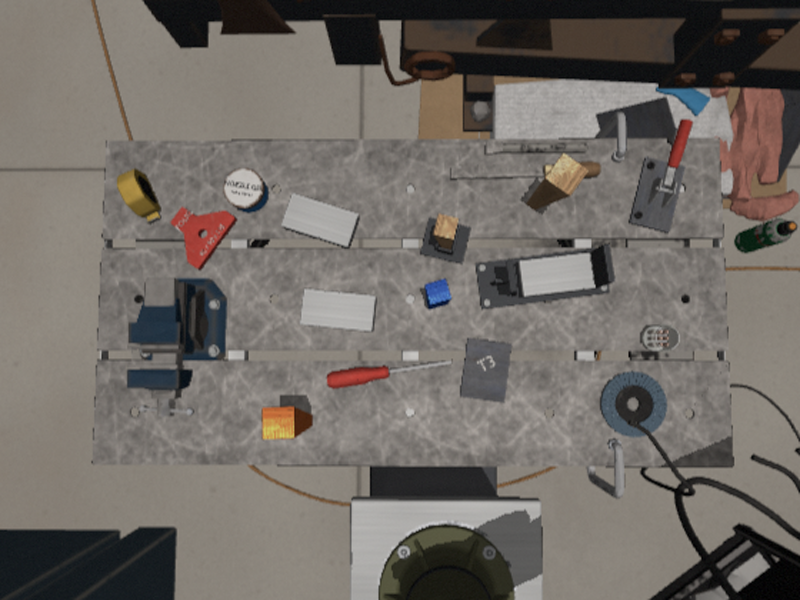

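View pics/scene0.png

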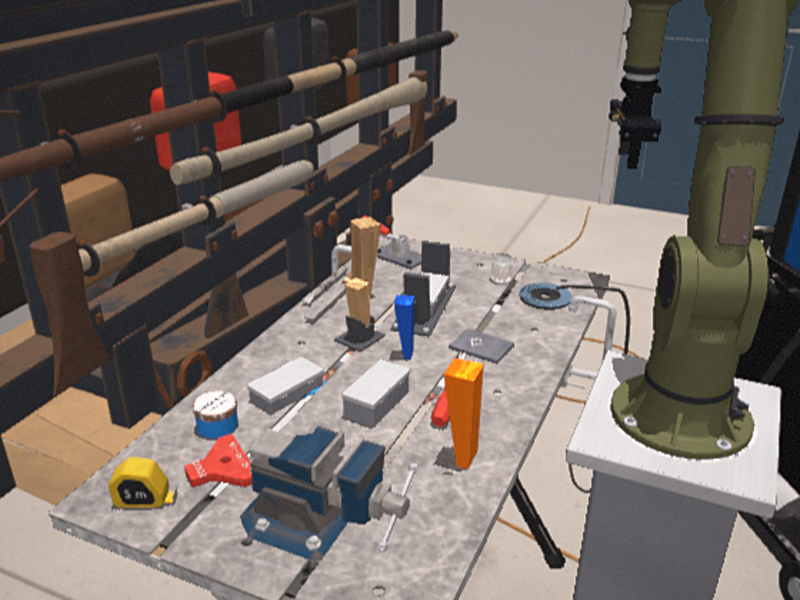

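The top view shows the frame at about (545,275), with its stop on the right (-y) and post on the left. The tins are at (320,220) and (338,310), and the second looks thicker in the scene view. The light wood wedge in its holder is at (447,230). I'll enlarge this region to read the edges.

```bash
cat > h.py <<'E'
from cell import *
import cv2,numpy as np
from scipy.spatial.transform import Rotation as R
def f(r): return 210/np.tan(np.radians(r["fov_y"]/2))
def tcp(o=None):
    o=o or get_obs();T=np.eye(4);T[:3,:3]=R.from_euler("xyz",o["tool_rot"],degrees=True).as_matrix();T[:3,3]=o["tool_pos"];return T
def C(r): return r["cam_to_world"] if "cam_to_world" in r else r["T"]
def back(r,uv,z):  # pixel -> world on plane z
    uv=np.atleast_2d(uv);c=np.array(C(r));d=np.c_[(uv[:,0]-r["cx"])/f(r),-(uv[:,1]-r["cy"])/f(r),-np.ones(len(uv))]@c[:3,:3].T
    return c[:3,3]+d*((z-c[2,3])/d[:,2])[:,None]
def proj(r,P):
    c=np.array(C(r));q=(np.atleast_2d(P)-c[:3,3])@c[:3,:3]
    return np.c_[r["cx"]-f(r)*q[:,0]/q[:,2],r["cy"]+f(r)*q[:,1]/q[:,2]]
def wrist():
    T=tcp();r=read_camera("wrist");r["T"]=T@np.array(r["mount"]);return r
def crop(r,x0,y0,x1,y1,s,name): cv2.imwrite(f"pics/{name}.png",cv2.resize(r["color"][y0:y1,x0:x1],None,fx=s,fy=s,interpolation=cv2.INTER_CUBIC))
E
python3 - <<'E'
from h import *
r=read_camera("top");crop(r,190,105,440,265,3.2,"topc")
import pickle;pickle.dump(r,open("top.pkl","wb"));pickle.dump(read_camera("scene"),open("scene.pkl","wb"))
E
```

```text
(no output)
```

View pics/topc.png

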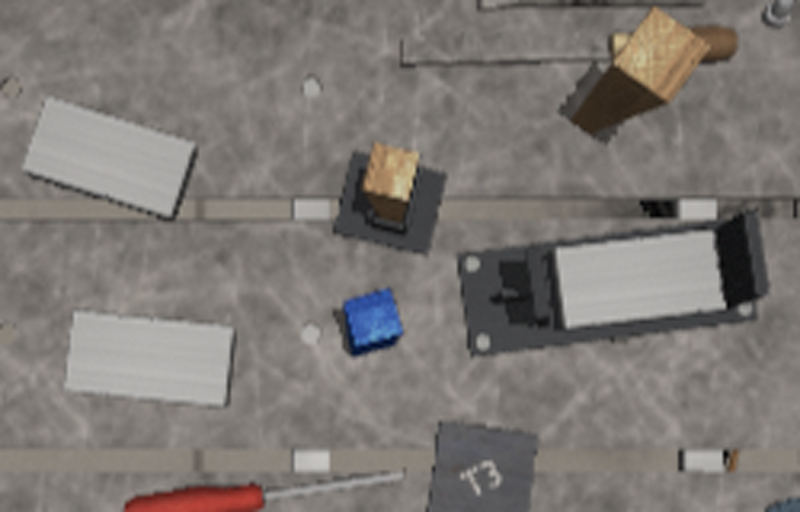

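The crop is clear. Tin A's top corners are at (45,97), (197,144), (172,216) and (25,172). Tin B's are at (74,312), (234,325), (226,405) and (66,388). The base tin's are at (556,248), (716,231), (726,305) and (565,328), and the wedge head is at about (391,171).

Run:
```python
from h import *
import pickle
r=pickle.load(open("top.pkl","rb"))
def go(n,p,z):
    p=np.array(p)/3.2+[190,105];w=back(r,p,z);e=np.linalg.norm(w-np.roll(w,-1,0),axis=1)
    d=w[1]-w[0]+w[2]-w[3];print(n,w.mean(0).round(4),"edges",e.round(4),"dir",np.degrees(np.arctan2(d[1],d[0])).round(1))
for z in(.034,.048):
    go("A",[(45,97),(197,144),(172,216),(25,172)],z);go("B",[(74,312),(234,325),(226,405),(66,388)],z)
go("base",[(556,248),(716,231),(726,305),(565,328)],.042)
go("plate",[(458,255),(752,212),(757,318),(470,355)],.006)
go("head",[(372,142),(420,152),(410,200),(363,188)],.12)
go("foot",[(352,152),(446,173),(427,254),(333,233)],.003)
```

```text
A [0.6186 0.2092 0.034 ] edges [0.1211 0.0578 0.1162 0.0592] dir -107.2
B [0.4674 0.1771 0.034 ] edges [0.12   0.0598 0.1197 0.057 ] dir -95.3
A [0.6156 0.207  0.048 ] edges [0.1195 0.057  0.1147 0.0585] dir -107.2
B [0.4664 0.1754 0.048 ] edges [0.1184 0.059  0.1181 0.0562] dir -95.3
base [ 0.5258 -0.1858  0.042 ] edges [0.1187 0.0553 0.1195 0.0597] dir -82.9
plate [ 0.525  -0.1699  0.006 ] edges [0.2272 0.0815 0.2198 0.0772] dir -82.1
head [0.5905 0.0015 0.12  ] edges [0.0338 0.0342 0.0333 0.0328] dir -103.3
foot [ 0.5891 -0.0029  0.003 ] edges [0.0744 0.0648 0.074  0.065 ] dir -102.8
```

```bash
cat >> h.py <<'E'
def plan(p,yaw,n,g=1,o=None,down=True):
    """rows (tool axes) from the measured pose to TCP p, pointing down with yaw"""
    T=tcp(o);Rt=R.from_euler("xyz",[180,0,yaw],degrees=True);R0=R.from_matrix(T[:3,:3])
    rv=(R0.inv()*Rt).as_rotvec();rv/=n;d=(np.array(p)-T[:3,3])/n;out=[]
    for i in range(n):
        Ri=R0*R.from_rotvec(rv*i);out+=[[*np.round(Ri.inv().apply(d),4),*np.round(rv,4),g]]
    for i in range(0,n,5): print([float(x) for q in out[i:i+5] for x in q])
E
python3 -c "
from h import *
plan([.53,-.06,.40],97,12)"
```

```text
[0.0398, -0.0343, 0.0004, -0.0001, -0.0, -0.1118, 1.0, 0.0433, -0.0296, 0.0004, -0.0001, -0.0, -0.1118, 1.0, 0.0464, -0.0246, 0.0004, -0.0001, -0.0, -0.1118, 1.0, 0.0488, -0.0193, 0.0004, -0.0001, -0.0, -0.1118, 1.0, 0.0507, -0.0137, 0.0004, -0.0001, -0.0, -0.1118, 1.0]
[0.0519, -0.008, 0.0004, -0.0001, -0.0, -0.1118, 1.0, 0.0525, -0.0021, 0.0004, -0.0001, -0.0, -0.1118, 1.0, 0.0524, 0.0037, 0.0004, -0.0001, -0.0, -0.1118, 1.0, 0.0516, 0.0096, 0.0004, -0.0001, -0.0, -0.1118, 1.0, 0.0502, 0.0153, 0.0004, -0.0001, -0.0, -0.1118, 1.0]
[0.0482, 0.0208, 0.0004, -0.0001, -0.0, -0.1118, 1.0, 0.0456, 0.026, 0.0004, -0.0001, -0.0, -0.1118, 1.0]
```

>>> drive_tool --rows '[0.0398,-0.0343,0,0,0,-0.112,1,0.0433,-0.0296,0,0,0,-0.112,1,0.0464,-0.0246,0,0,0,-0.112,1,0.0488,-0.0193,0,0,0,-0.112,1,0.0507,-0.0137,0,0,0,-0.112,1]'

```text
time_s: 0.88
tool_pos: [0.3517, -0.3794, 0.4048]
tool_rot: [180.0, 0.0, 52.4]
force: [0.9, 0.3, -0.0]
grip_width: 0.0874
grasp_force: 0.0
```

>>> drive_tool --rows '[0.0519,-0.008,0,0,0,-0.112,1,0.0525,-0.0021,0,0,0,-0.112,1,0.0524,0.0037,0,0,0,-0.112,1,0.0516,0.0096,0,0,0,-0.112,1,0.0502,0.0153,0,0,0,-0.112,1]'

```text
time_s: 1.5
tool_pos: [0.4792, -0.15, 0.4049]
tool_rot: [180.0, 0.0, 84.5]
force: [-0.3, -0.7, 0.8]
grip_width: 0.087
grasp_force: 0.0
```

>>> drive_tool --rows '[0.0482,0.0208,0,0,0,-0.112,1,0.0456,0.026,0,0,0,-0.112,1,0,0,0,0,0,0,1,0,0,0,0,0,0,1]'

```text
time_s: 2.0
tool_pos: [0.5294, -0.0604, 0.4045]
tool_rot: [-180.0, 0.0, 97.1]
force: [0.1, -0.6, -0.5]
grip_width: 0.0871
grasp_force: 0.0
```

Run:
```python
from h import *
import pickle
r=wrist();pickle.dump(r,open("w1.pkl","wb"));crop(r,0,0,560,420,1.42,"w1");print(get_obs()["tool_pos"],get_obs()["tool_rot"])
plan([.467,.18,.40],85,8)
```

```text
[ 0.52927059 -0.06121201  0.40450979] [-1.79954283e+02  4.57092629e-02  9.69729830e+01]
[0.0309, -0.0041, 0.0005, -0.0001, 0.0001, 0.0261, 1.0, 0.0308, -0.0049, 0.0005, -0.0001, 0.0001, 0.0261, 1.0, 0.0306, -0.0057, 0.0005, -0.0001, 0.0001, 0.0261, 1.0, 0.0305, -0.0065, 0.0006, -0.0001, 0.0001, 0.0261, 1.0, 0.0303, -0.0073, 0.0006, -0.0001, 0.0001, 0.0261, 1.0]
[0.0301, -0.0081, 0.0006, -0.0001, 0.0001, 0.0261, 1.0, 0.0299, -0.0088, 0.0006, -0.0001, 0.0001, 0.0261, 1.0, 0.0296, -0.0096, 0.0006, -0.0001, 0.0001, 0.0261, 1.0]
```

View pics/w1.png

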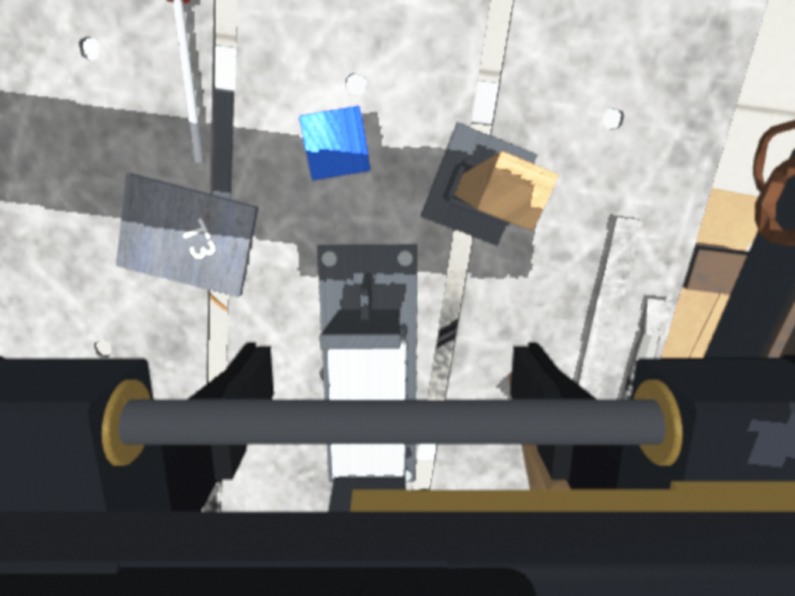

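The frame's plate end is at (368,260), the post at (365,320) and the tin top at (367,400). The wedge tapers from its head at (525,190) to the pocket at (458,190). I'll zoom in on the wedge to settle which way its x axis points.

Run:
```python
from h import *
import pickle
r=pickle.load(open("w1.pkl","rb"));a=cv2.resize(r["color"][80:180,285:400],None,fx=5.2,fy=5.2,interpolation=cv2.INTER_CUBIC)
cv2.imwrite("pics/w1w.png",a)
```

```text
(no output)
```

View pics/w1w.png

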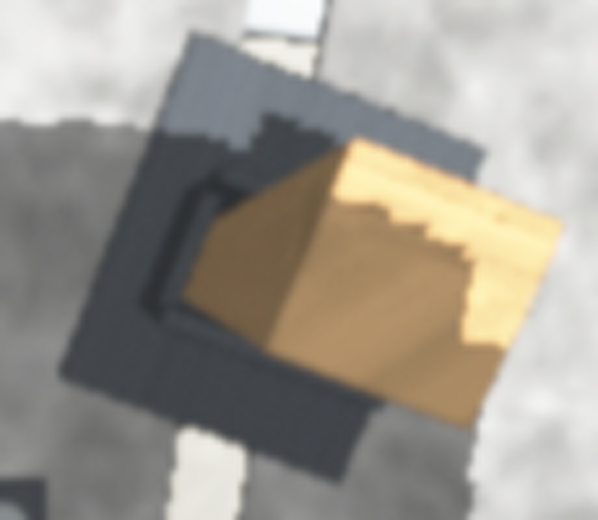

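>>> drive_tool --rows '[0.0309,-0.0041,0,0,0,0.026,1,0.0308,-0.0049,0,0,0,0.026,1,0.0306,-0.0057,0,0,0,0.026,1,0.0305,-0.0065,0,0,0,0.026,1]'

```text
time_s: 2.55
tool_pos: [0.4976, 0.0597, 0.4047]
tool_rot: [180.0, 0.1, 90.9]
force: [0.3, 0.4, 0.2]
grip_width: 0.0871
grasp_force: 0.0
```

>>> drive_tool --rows '[0.0303,-0.0073,0,0,0,0.026,1,0.0301,-0.0081,0,0,0,0.026,1,0.0299,-0.0088,0,0,0,0.026,1,0.0296,-0.0096,0,0,0,0.026,1,0,0,0,0,0,0,1]'

```text
time_s: 3.18
tool_pos: [0.4659, 0.1823, 0.4049]
tool_rot: [180.0, 0.0, 85.3]
force: [-0.0, -0.9, -0.1]
grip_width: 0.0874
grasp_force: 0.0
```

Run:
```python
from h import *
import pickle
plan([.467,.18,.40],85,1)
r=wrist();pickle.dump(r,open("w2.pkl","wb"));crop(r,0,0,560,420,1.42,"w2")
```

```text
[-0.0022, 0.0013, 0.0049, 0.0004, 0.0001, 0.0048, 1.0]
```

View pics/w2.png

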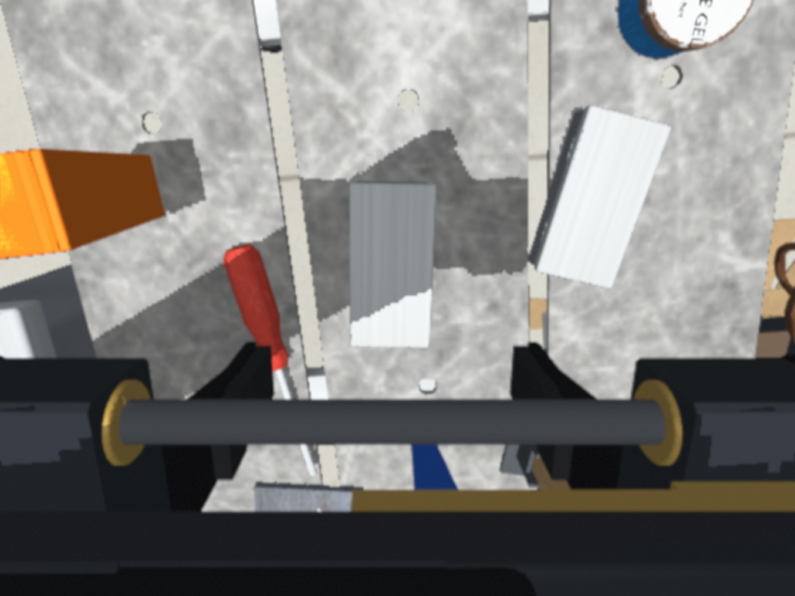

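Run:
```python
from h import *
import pickle
w1=pickle.load(open("w1.pkl","rb"));w2=pickle.load(open("w2.pkl","rb"))
s=np.array([560/795]*2)
def go(n,r,p,z,sc=s,off=0):
    w=back(r,np.array(p)*sc+off,z);e=np.linalg.norm(w-np.roll(w,-1,0),axis=1)
    d=w[1]-w[2]+w[0]-w[3];print(n,z,w.mean(0).round(4),"edges",e.round(4),"dir",np.degrees(np.arctan2(d[1],d[0])).round(1));return w
B=[(350,184),(435,184),(430,347),(351,347)];A=[(592,106),(670,127),(612,287),(538,268)]
for z in(.034,.048): go("A",w2,A,z);go("B",w2,B,z)
go("base",w1,[(330,346),(405,338),(405,478),(331,478)],.042)
print(back(w1,np.array([(318,245),(416,244)])*s,.006).round(4))
k=1/5.2
h=go("head",w1,[(350,140),(562,225),(475,425),(270,350)],.12,k,[285,80])
print(h.round(4));print("rim",back(w1,np.array([(210,225),(185,300)])*k+[285,80],.049).round(4))
print("foot",go("foot",w1,[(190,32),(485,152),(342,482),(60,375)],.003,k,[285,80]).round(4))
```

```text
A 0.034 [0.6192 0.2127 0.034 ] edges [0.0567 0.1167 0.0587 0.116 ] dir 72.2
B 0.034 [0.4651 0.1749 0.034 ] edges [0.0602 0.1241 0.0615 0.1241] dir 84.6
A 0.048 [0.6133 0.2145 0.048 ] edges [0.0545 0.1121 0.0564 0.1113] dir 72.2
B 0.048 [0.4654 0.1783 0.048 ] edges [0.0578 0.1191 0.0591 0.1191] dir 84.6
base 0.042 [ 0.5252 -0.1841  0.042 ] edges [0.0573 0.1238 0.0612 0.1173] dir 96.5
[[ 0.4705 -0.0619  0.006 ]
 [ 0.5472 -0.0516  0.006 ]]
head 0.12 [0.5891 0.0031 0.12  ] edges [0.0336 0.0308 0.0331 0.0314] dir 78.1
[[ 0.5759  0.0222  0.12  ]
 [ 0.6086  0.0143  0.12  ]
 [ 0.602  -0.0158  0.12  ]
 [ 0.5697 -0.0086  0.12  ]]
rim [[ 0.5683  0.0063  0.049 ]
 [ 0.5659 -0.0077  0.049 ]]
foot 0.003 [ 0.5886 -0.0014  0.003 ] edges [0.0661 0.0735 0.0659 0.0738] dir 77.0
foot [[ 0.5648  0.0423  0.003 ]
 [ 0.6291  0.0266  0.003 ]
 [ 0.6124 -0.045   0.003 ]
 [ 0.5483 -0.0296  0.003 ]]
```

B at (0.4655, 0.178) is the thick tin, since its edges fit z = 0.048. A is the thin tin. The wedge's vertical face is at -y and its inclined face at +y (heading about 77.5°). The frame's origin is at about (0.5253, -0.184), heading 97.3°. Next I grasp B.

```bash
python3 -c "
from h import *
plan([.4656,.178,.192],84.7,8)"
```

```text
[-0.0003, -0.0001, 0.0266, 0.0001, 0.0001, 0.001, 1.0, -0.0003, -0.0001, 0.0266, 0.0001, 0.0001, 0.001, 1.0, -0.0003, -0.0001, 0.0266, 0.0001, 0.0001, 0.001, 1.0, -0.0003, -0.0001, 0.0266, 0.0001, 0.0001, 0.001, 1.0, -0.0003, -0.0001, 0.0266, 0.0001, 0.0001, 0.001, 1.0]
[-0.0003, -0.0001, 0.0266, 0.0001, 0.0001, 0.001, 1.0, -0.0003, -0.0001, 0.0266, 0.0001, 0.0001, 0.001, 1.0, -0.0003, -0.0001, 0.0266, 0.0001, 0.0001, 0.001, 1.0]
```

>>> drive_tool --rows '[-0.0003,0,0.035,0,0,0.001,1,-0.0003,0,0.035,0,0,0.001,1,-0.0003,0,0.035,0,0,0.001,1,-0.0003,0,0.035,0,0,0.001,1,-0.0003,0,0.03,0,0,0.001,1]'

```text
time_s: 3.85
tool_pos: [0.4671, 0.177, 0.2331]
tool_rot: [-180.0, 0.1, 84.7]
force: [-0.3, 0.4, -0.4]
grip_width: 0.0871
grasp_force: 0.0
```

>>> drive_tool --rows '[-0.0003,0,0.026,0,0,0.001,1,-0.0003,0,0.017,0,0,0.001,1,0,0,0,0,0,0,1,0,0,0,0,0,0,-1,0,0,0,0,0,0,-1]' --grip_force 25

```text
time_s: 4.47
tool_pos: [0.4669, 0.1793, 0.1927]
tool_rot: [179.9, -0.0, 84.8]
force: [-0.3, 0.5, 0.1]
grip_width: 0.0745
grasp_force: 0.0
```

>>> drive_tool --rows '[0,0,0,0,0,0,-1,0,0,0,0,0,0,-1,0,0,0,0,0,0,-1,0,0,0,0,0,0,-1]'

```text
time_s: 4.97
tool_pos: [0.4664, 0.1794, 0.1922]
tool_rot: [180.0, 0.0, 84.8]
force: [-1.4, -0.8, 6.1]
grip_width: 0.0596
grasp_force: 25.0
```

```bash
python3 -c "
from h import *
plan([.5247,-.179,.36],97.3,10,-1,dict(tool_pos=[.4664,.1794,.36],tool_rot=[180,0,84.8]))"
```

```text
[-0.0352, 0.0091, 0.0, 0.0, 0.0, -0.0218, -1.0, -0.0354, 0.0083, 0.0, 0.0, 0.0, -0.0218, -1.0, -0.0355, 0.0075, 0.0, 0.0, 0.0, -0.0218, -1.0, -0.0357, 0.0067, 0.0, 0.0, 0.0, -0.0218, -1.0, -0.0358, 0.006, 0.0, 0.0, 0.0, -0.0218, -1.0]
[-0.0359, 0.0052, 0.0, 0.0, 0.0, -0.0218, -1.0, -0.036, 0.0044, 0.0, 0.0, 0.0, -0.0218, -1.0, -0.0361, 0.0036, 0.0, 0.0, 0.0, -0.0218, -1.0, -0.0362, 0.0028, 0.0, 0.0, 0.0, -0.0218, -1.0, -0.0363, 0.002, 0.0, 0.0, 0.0, -0.0218, -1.0]
```

>>> drive_tool --rows '[0,0,-0.015,0,0,0,-1,0,0,-0.035,0,0,0,-1,0,0,-0.04,0,0,0,-1,0,0,-0.045,0,0,0,-1,0,0,-0.033,0,0,0,-1]'

```text
time_s: 5.6
tool_pos: [0.4662, 0.1796, 0.3621]
tool_rot: [179.9, -0.0, 84.8]
force: [1.5, -0.4, -2.9]
grip_width: 0.06
grasp_force: 25.0
```

>>> drive_tool --rows '[-0.0352,0.0091,0.0,0.0,0.0,-0.0218,-1.0,-0.0354,0.0083,0.0,0.0,0.0,-0.0218,-1.0,-0.0355,0.0075,0.0,0.0,0.0,-0.0218,-1.0,-0.0357,0.0067,0.0,0.0,0.0,-0.0218,-1.0,-0.0358,0.006,0.0,0.0,0.0,-0.0218,-1.0]'

```text
time_s: 6.22
tool_pos: [0.4953, -0.001, 0.3602]
tool_rot: [180.0, 0.0, 91.1]
force: [0.7, 0.2, -2.3]
grip_width: 0.0601
grasp_force: 25.0
```

>>> drive_tool --rows '[-0.0359,0.0052,0.0,0.0,0.0,-0.0218,-1.0,-0.036,0.0044,0.0,0.0,0.0,-0.0218,-1.0,-0.0361,0.0036,0.0,0.0,0.0,-0.0218,-1.0,-0.0362,0.0028,0.0,0.0,0.0,-0.0218,-1.0,-0.0363,0.002,0.0,0.0,0.0,-0.0218,-1.0]'

```text
time_s: 6.85
tool_pos: [0.5245, -0.1801, 0.3602]
tool_rot: [180.0, 0.0, 97.4]
force: [0.7, -0.7, -1.8]
grip_width: 0.06
grasp_force: 25.0
```

>>> drive_tool --rows '[0,0,0.035,0,0,0,-1,0,0,0,0,0,0,-1,0,0,0,0,0,0,-1]'

```text
time_s: 7.22
tool_pos: [0.5249, -0.1784, 0.3258]
tool_rot: [179.9, 0.0, 97.4]
force: [-0.2, -1.1, -2.3]
grip_width: 0.0597
grasp_force: 25.0
```

Run:
```python
from h import *
import pickle
plan([.5247,-.179,.25],97.3,3,-1)
r=wrist();pickle.dump(r,open("w3.pkl","wb"));s=read_camera("scene");t=read_camera("top")
a=r["color"][100:420,120:440];b=cv2.resize(s["color"][120:300,250:350],None,fx=2,fy=2,interpolation=2)
cv2.imwrite("pics/w3.png",np.hstack([cv2.resize(a,(500,500)),cv2.resize(s["color"][140:265,265:340],(300,500),interpolation=2)]))
```

```text
[-0.0002, -0.0001, 0.0253, 0.0003, 0.0, 0.0003, -1.0, -0.0002, -0.0001, 0.0253, 0.0003, 0.0, 0.0003, -1.0, -0.0002, -0.0001, 0.0253, 0.0003, 0.0, 0.0003, -1.0]
```

View pics/w3.png

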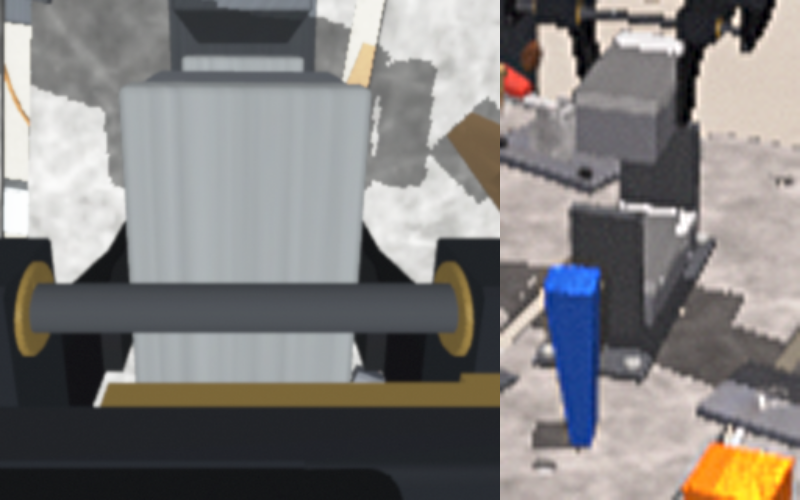

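The held tin's front top edge runs (122,88)–(370,88). The base tin's front edge below it is (182,57)–(304,57), centred and parallel.

Run:
```python
from h import *
import pickle
r=pickle.load(open("w3.pkl","rb"))
q=lambda p:np.array(p)/1.5625+[120,100]
th=np.radians(97.3);M=np.array([[np.cos(th),np.sin(th)],[-np.sin(th),np.cos(th)]])
for p,z in(([(122,88),(370,88)],.1818),([(182,57),(304,57)],.042)):
    w=back(r,q(p),z);print(w.round(4),"frame",((w[:,:2]-[.5253,-.184])@M.T).round(4))
```

```text
[[ 0.4891 -0.1236  0.1818]
 [ 0.5462 -0.1163  0.1818]] frame [[ 0.0645  0.0283]
 [ 0.0645 -0.0293]]
[[ 0.4882 -0.1278  0.042 ]
 [ 0.547  -0.1202  0.042 ]] frame [[ 0.0604  0.0297]
 [ 0.0605 -0.0296]]
```

>>> drive_tool --rows '[0,0,0.03,0,0,0,-1,0,0,0.03,0,0,0,-1,0,0,0.018,0,0,0,-1,0,0,0.008,0,0,0,-1,0,0,0.002,0,0,0,-1]'

```text
time_s: 8.0
tool_pos: [0.5249, -0.1792, 0.2371]
tool_rot: [180.0, 0.0, 97.3]
force: [1.0, -0.7, -2.3]
grip_width: 0.0599
grasp_force: 25.0
```

>>> drive_tool --rows '[0,0,0.002,0,0,0,-1,0,0,0.001,0,0,0,-1,0,0,0,0,0,0,-1]'

```text
time_s: 8.38
tool_pos: [0.5249, -0.1793, 0.2343]
tool_rot: [179.9, 0.0, 97.3]
force: [0.6, 0.2, -1.0]
grip_width: 0.0598
grasp_force: 25.0
```

>>> drive_tool --rows '[0,0,0.0007,0,0,0,-1,0,0,0,0,0,0,-1]'

```text
time_s: 8.62
tool_pos: [0.525, -0.1792, 0.2343]
tool_rot: [180.0, 0.1, 97.3]
force: [-1.9, 0.5, 5.4]
grip_width: 0.0598
grasp_force: 25.0
```

>>> drive_tool --rows '[0,0,0,0,0,0,1,0,0,0,0,0,0,1,0,0,0,0,0,0,1,0,0,-0.01,0,0,0,1,0,0,-0.025,0,0,0,1]'

```text
time_s: 9.25
tool_pos: [0.5241, -0.179, 0.2678]
tool_rot: [-179.9, -0.1, 97.3]
force: [0.4, -0.7, -0.4]
grip_width: 0.0867
grasp_force: 0.0
```

>>> drive_tool --rows '[0,0,-0.035,0,0,0,1,0,0,-0.035,0,0,0,1,0,0,-0.02,0,0,0,1]'

```text
time_s: 9.62
tool_pos: [0.5251, -0.179, 0.3609]
tool_rot: [179.8, 0.1, 97.3]
force: [0.1, 0.3, 0.1]
grip_width: 0.087
grasp_force: 0.0
```

```bash
python3 -c "
from h import *
plan([.618,.21,.36],72.4,10)"
```

```text
[0.0374, 0.0142, 0.0001, 0.0003, 0.0001, 0.0434, 1.0, 0.038, 0.0125, 0.0001, 0.0003, 0.0001, 0.0434, 1.0, 0.0385, 0.0109, 0.0001, 0.0003, 0.0001, 0.0434, 1.0, 0.0389, 0.0092, 0.0001, 0.0003, 0.0001, 0.0434, 1.0, 0.0393, 0.0075, 0.0001, 0.0003, 0.0001, 0.0434, 1.0]
[0.0396, 0.0058, 0.0001, 0.0003, 0.0001, 0.0434, 1.0, 0.0398, 0.004, 0.0001, 0.0003, 0.0001, 0.0434, 1.0, 0.0399, 0.0023, 0.0001, 0.0003, 0.0001, 0.0434, 1.0, 0.04, 0.0006, 0.0001, 0.0003, 0.0001, 0.0434, 1.0, 0.04, -0.0012, 0.0001, 0.0003, 0.0001, 0.0434, 1.0]
```

>>> drive_tool --rows '[0.0374,0.0142,0,0,0,0.0434,1,0.038,0.0125,0,0,0,0.0434,1,0.0385,0.0109,0,0,0,0.0434,1,0.0389,0.0092,0,0,0,0.0434,1,0.0393,0.0075,0,0,0,0.0434,1]'

```text
time_s: 10.25
tool_pos: [0.5714, 0.0166, 0.3589]
tool_rot: [179.9, 0.0, 84.7]
force: [0.3, -0.7, -0.6]
grip_width: 0.0868
grasp_force: 0.0
```

>>> drive_tool --rows '[0.0396,0.0058,0,0,0,0.0434,1,0.0398,0.004,0,0,0,0.0434,1,0.0399,0.0023,0,0,0,0.0434,1,0.04,0.0006,0,0,0,0.0434,1,0.04,-0.0012,0,0,0,0.0434,1]'

```text
time_s: 10.88
tool_pos: [0.618, 0.211, 0.3588]
tool_rot: [180.0, -0.0, 72.3]
force: [0.2, 0.1, 0.8]
grip_width: 0.087
grasp_force: 0.0
```

>>> drive_tool --rows '[0,0,0,0,0,0,1,0,0,0,0,0,0,1]'

```text
time_s: 11.12
tool_pos: [0.6178, 0.2094, 0.3582]
tool_rot: [180.0, 0.0, 72.4]
force: [0.6, 0.1, -0.9]
grip_width: 0.0871
grasp_force: 0.0
```

Run:
```python
from h import *
import pickle
r=wrist();pickle.dump(r,open("w4.pkl","wb"))
hs=cv2.cvtColor(r["color"],cv2.COLOR_BGR2GRAY)[:250]
# annotate projected model of thin tin for a check
th=np.radians(72.4);c=np.array([.619,.212]);u=np.array([np.cos(th),np.sin(th)]);v=np.array([-u[1],u[0]])
P=[[*(c+a*.06*u+b*.03*v),.034] for a,b in((1,1),(1,-1),(-1,-1),(-1,1))]
q=proj(r,P);print(q.round(1))
im=cv2.resize(r["color"][60:300,150:410],None,fx=2.3,fy=2.3,interpolation=2)
cv2.polylines(im,[((q-[150,60])*2.3).astype(np.int32)],True,(0,0,255),1);cv2.imwrite("pics/w4.png",im)
plan([.619,.212,.185],72.4,6)
```

```text
[[241.8 122.9]
 [311.1 122.9]
 [307.5 250.9]
 [245.2 250.9]]
[0.0006, -0.0, 0.0289, 0.0001, 0.0002, -0.0002, 1.0, 0.0006, -0.0, 0.0289, 0.0001, 0.0002, -0.0002, 1.0, 0.0006, -0.0, 0.0289, 0.0001, 0.0002, -0.0002, 1.0, 0.0006, -0.0, 0.0289, 0.0001, 0.0002, -0.0002, 1.0, 0.0006, -0.0, 0.0289, 0.0001, 0.0002, -0.0002, 1.0]
[0.0006, -0.0, 0.0289, 0.0001, 0.0002, -0.0002, 1.0]
```

View pics/w4.png

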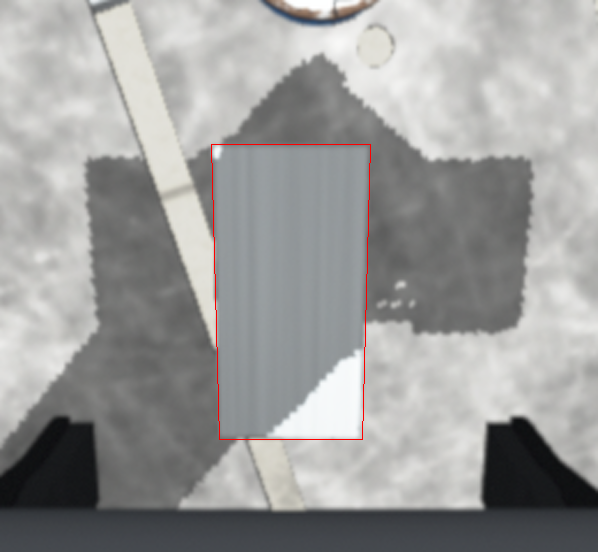

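The projected tin model, drawn in red, matches the thin tin to about 1 mm. I can descend and grasp it.

>>> drive_tool --rows '[0.0006,0,0.034,0,0,0,1,0.0006,0,0.034,0,0,0,1,0.0006,0,0.034,0,0,0,1,0.0006,0,0.034,0,0,0,1,0.0006,0,0.022,0,0,0,1]'

```text
time_s: 11.8
tool_pos: [0.6186, 0.2106, 0.1984]
tool_rot: [-180.0, 0.1, 72.3]
force: [0.1, 0.6, 0.3]
grip_width: 0.087
grasp_force: 0.0
```

>>> drive_tool --rows '[0.0006,0,0.01,0,0,0,1,0,0,0.003,0,0,0,1,0,0,0,0,0,0,1,0,0,0,0,0,0,-1,0,0,0,0,0,0,-1]'

```text
time_s: 12.42
tool_pos: [0.619, 0.2134, 0.1878]
tool_rot: [179.9, -0.0, 72.4]
force: [-0.0, 0.1, 0.1]
grip_width: 0.0743
grasp_force: 0.0
```

>>> drive_tool --rows '[0,0,0,0,0,0,-1,0,0,0,0,0,0,-1,0,0,0,0,0,0,-1,0,0,0,0,0,0,-1]'

```text
time_s: 12.92
tool_pos: [0.6189, 0.2133, 0.1872]
tool_rot: [180.0, -0.0, 72.4]
force: [-0.8, -0.4, 1.8]
grip_width: 0.06
grasp_force: 25.0
```

>>> drive_tool --rows '[0,0,-0.015,0,0,0,-1,0,0,-0.035,0,0,0,-1,0,0,-0.045,0,0,0,-1,0,0,-0.05,0,0,0,-1,0,0,-0.038,0,0,0,-1]'

```text
time_s: 13.55
tool_pos: [0.6185, 0.2136, 0.3728]
tool_rot: [179.9, -0.1, 72.4]
force: [0.2, 0.9, -3.7]
grip_width: 0.0601
grasp_force: 25.0
```

```bash
python3 -c "
from h import *
plan([.5247,-.179,.37],97.3,10,-1)"
```

```text
[-0.0403, 0.0029, 0.0002, 0.0001, -0.0001, -0.0434, -1.0, -0.0403, 0.0012, 0.0002, 0.0001, -0.0001, -0.0434, -1.0, -0.0404, -0.0006, 0.0002, 0.0001, -0.0001, -0.0434, -1.0, -0.0403, -0.0023, 0.0003, 0.0001, -0.0001, -0.0434, -1.0, -0.0402, -0.0041, 0.0003, 0.0001, -0.0001, -0.0434, -1.0]
[-0.0399, -0.0058, 0.0003, 0.0001, -0.0001, -0.0434, -1.0, -0.0396, -0.0076, 0.0003, 0.0001, -0.0001, -0.0434, -1.0, -0.0393, -0.0093, 0.0003, 0.0001, -0.0001, -0.0434, -1.0, -0.0388, -0.011, 0.0003, 0.0001, -0.0001, -0.0434, -1.0, -0.0383, -0.0126, 0.0003, 0.0001, -0.0001, -0.0434, -1.0]
```

>>> drive_tool --rows '[-0.0403,0.0029,0,0,0,-0.0434,-1,-0.0403,0.0012,0,0,0,-0.0434,-1,-0.0404,-0.0006,0,0,0,-0.0434,-1,-0.0403,-0.0023,0,0,0,-0.0434,-1,-0.0402,-0.0041,0,0,0,-0.0434,-1]'

```text
time_s: 14.18
tool_pos: [0.571, 0.0159, 0.3703]
tool_rot: [-180.0, 0.0, 85.0]
force: [0.3, 0.5, -3.1]
grip_width: 0.0597
grasp_force: 25.0
```

>>> drive_tool --rows '[-0.0399,-0.0058,0,0,0,-0.0434,-1,-0.0396,-0.0076,0,0,0,-0.0434,-1,-0.0393,-0.0093,0,0,0,-0.0434,-1,-0.0388,-0.011,0,0,0,-0.0434,-1,-0.0383,-0.0126,0,0,0,-0.0434,-1]'

```text
time_s: 14.8
tool_pos: [0.5241, -0.1799, 0.3704]
tool_rot: [-180.0, 0.0, 97.4]
force: [1.3, 0.0, -2.9]
grip_width: 0.0598
grasp_force: 25.0
```

>>> drive_tool --rows '[0,0,0,0,0,0,-1,0,0,0,0,0,0,-1]'

```text
time_s: 15.05
tool_pos: [0.5248, -0.1784, 0.3702]
tool_rot: [180.0, -0.0, 97.3]
force: [-0.8, 0.5, -3.2]
grip_width: 0.0603
grasp_force: 25.0
```

Run:
```python
from h import *
import pickle
r=wrist();pickle.dump(r,open("w5.pkl","wb"));print(get_obs()["tool_pos"],get_obs()["tool_rot"])
th=np.radians(97.3);u=np.array([np.cos(th),np.sin(th)]);v=np.array([-u[1],u[0]])
def tin(c,z): return proj(r,[[*(c+a*.06*u+b*.03*v),z] for a,b in((1,1),(1,-1),(-1,-1),(-1,1))])
o=np.array([.5253,-.184]);im=cv2.resize(r["color"][80:340,170:390],None,fx=2.3,fy=2.3,interpolation=2)
T=get_obs()["tool_pos"]
for c,z,k in((o+.0045*u,.09,(0,0,255)),(T[:2],T[2]-.187+.034,(0,255,0))):
    cv2.polylines(im,[((tin(c,z)-[170,80])*2.3).astype(np.int32)],True,k,1)
cv2.imwrite("pics/w5.png",im)
```

```text
[ 0.52499139 -0.17782189  0.37025206] [ 1.79988125e+02 -3.83563342e-02  9.73655859e+01]
```

View pics/w5.png

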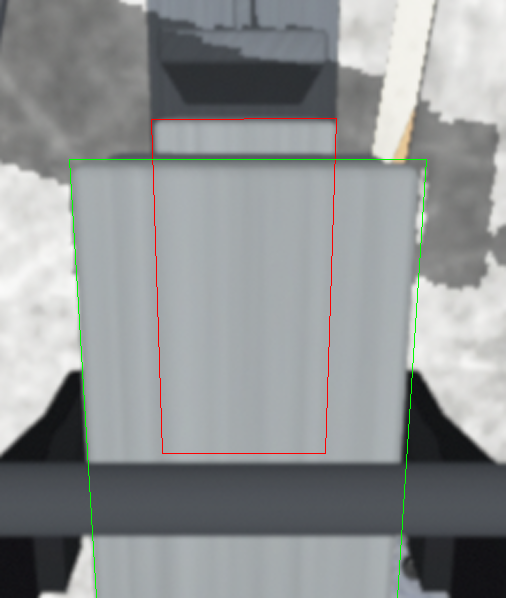

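The held tin (green model) is aligned over the thick tin (red model) to within about 1.5 mm. I'll lower it now.

>>> drive_tool --rows '[0,0,0.03,0,0,0,-1,0,0,0.03,0,0,0,-1,0,0,0.018,0,0,0,-1,0,0,0.009,0,0,0,-1,0,0,0.002,0,0,0,-1]'

```text
time_s: 15.72
tool_pos: [0.5251, -0.1789, 0.2811]
tool_rot: [180.0, -0.0, 97.3]
force: [-0.2, -0.5, -2.6]
grip_width: 0.0595
grasp_force: 25.0
```

>>> drive_tool --rows '[0,0,0.002,0,0,0,-1,0,0,0.001,0,0,0,-1,0,0,0.0005,0,0,0,-1,0,0,0,0,0,0,-1]'

```text
time_s: 16.23
tool_pos: [0.5249, -0.1793, 0.2777]
tool_rot: [180.0, 0.0, 97.3]
force: [0.5, 0.2, -3.0]
grip_width: 0.06
grasp_force: 25.0
```

>>> drive_tool --rows '[0,0,0.0008,0,0,0,-1,0,0,0,0,0,0,-1]'

```text
time_s: 16.48
tool_pos: [0.525, -0.1792, 0.2772]
tool_rot: [180.0, 0.0, 97.3]
force: [-1.6, 0.7, 0.3]
grip_width: 0.0599
grasp_force: 25.0
```

>>> drive_tool --rows '[0,0,0,0,0,0,1,0,0,0,0,0,0,1,0,0,0,0,0,0,1,0,0,-0.01,0,0,0,1,0,0,-0.03,0,0,0,1]'

```text
time_s: 17.1
tool_pos: [0.5242, -0.1791, 0.3163]
tool_rot: [-179.9, -0.1, 97.3]
force: [-0.5, 0.2, 0.4]
grip_width: 0.0867
grasp_force: 0.0
```

>>> drive_tool --rows '[0,0,-0.04,0,0,0,1,0,0,-0.02,0,0,0,1,0,0,0,0,0,0,1]'

```text
time_s: 17.48
tool_pos: [0.5255, -0.1791, 0.3791]
tool_rot: [179.8, 0.1, 97.3]
force: [-0.2, 0.2, 0.5]
grip_width: 0.0872
grasp_force: 0.0
```

```bash
python3 -c "
from h import *
plan([.589,.0002,.37],77.3,6)"
```

```text
[0.0283, 0.0143, 0.0015, 0.0007, 0.0003, 0.0581, 1.0, 0.0291, 0.0126, 0.0015, 0.0007, 0.0003, 0.0581, 1.0, 0.0298, 0.0109, 0.0015, 0.0007, 0.0003, 0.0581, 1.0, 0.0304, 0.0092, 0.0015, 0.0007, 0.0003, 0.0581, 1.0, 0.0308, 0.0074, 0.0015, 0.0007, 0.0003, 0.0581, 1.0]
[0.0312, 0.0056, 0.0015, 0.0007, 0.0003, 0.0581, 1.0]
```

>>> drive_tool --rows '[0.0283,0.0143,0.0015,0,0,0.0581,1,0.0291,0.0126,0.0015,0,0,0.0581,1,0.0298,0.0109,0.0015,0,0,0.0581,1,0.0304,0.0092,0.0015,0,0,0.0581,1,0.0308,0.0074,0.0015,0,0,0.0581,1]'

```text
time_s: 18.1
tool_pos: [0.5777, -0.0288, 0.3679]
tool_rot: [-179.9, 0.0, 80.5]
force: [0.6, -1.4, -0.3]
grip_width: 0.0873
grasp_force: 0.0
```

>>> drive_tool --rows '[0.0312,0.0056,0.0015,0,0,0.0581,1,0,0,0,0,0,0,1,0,0,0,0,0,0,1]'

```text
time_s: 18.48
tool_pos: [0.5881, -0.0006, 0.3667]
tool_rot: [-179.9, 0.1, 77.3]
force: [0.1, -0.8, 0.3]
grip_width: 0.0872
grasp_force: 0.0
```

Run:
```python
from h import *
import pickle
r=wrist();pickle.dump(r,open("w6.pkl","wb"));print(tcp()[:3,3].round(4),get_obs()["tool_rot"])
th=np.radians(77.3);u=np.array([np.cos(th),np.sin(th)]);v=np.array([-u[1],u[0]]);c=np.array([.5886,-.0018])
print("model head",proj(r,[[*(c+a*u+b*.017*v),.12] for a,b in((.021,1),(.021,-1),(-.012,-1),(-.012,1))]).round(1))
hsv=cv2.cvtColor(r["color"],cv2.COLOR_BGR2HSV);m=cv2.inRange(hsv,(8,60,60),(25,255,255));m[:100]=0
n,l,s,ct=cv2.connectedComponentsWithStats(m);print([(s[i].tolist()) for i in range(1,n) if s[i][4]>200])
i=[i for i in range(1,n) if s[i][4]>200 and abs(ct[i][0]-275)<60]
for k in i:
    cn=cv2.findContours((l==k).astype(np.uint8),0,2)[0][0];print(k,cv2.approxPolyDP(cn,2.5,True).reshape(-1,2).tolist())
plan([.589,.0002,.267],77.3,4)
```

```text
[ 0.5881 -0.0012  0.367 ] [-1.79936033e+02  6.65009119e-02  7.72368874e+01]
model head [[253.1 192.3]
 [302.9 192.3]
 [301.8 237.5]
 [253.9 237.4]]
[[449, 100, 111, 45, 2641], [478, 127, 43, 126, 3924], [253, 184, 50, 53, 2445], [71, 267, 35, 61, 1086], [446, 267, 35, 61, 1085], [247, 313, 313, 48, 6567]]
3 [[260, 184], [253, 191], [254, 235], [299, 235], [302, 193], [291, 184]]
[0.0004, 0.0002, 0.025, -0.0003, 0.0003, -0.0003, 1.0, 0.0004, 0.0002, 0.025, -0.0003, 0.0003, -0.0003, 1.0, 0.0004, 0.0001, 0.025, -0.0003, 0.0003, -0.0003, 1.0, 0.0004, 0.0001, 0.025, -0.0003, 0.0003, -0.0003, 1.0]
```

The model head matches the segmented one to about 1 px. Next is the wedge grasp.

>>> drive_tool --rows '[0.0006,0.0001,0.03,0,0,0,1,0.0004,0.0002,0.03,0,0,0,1,0.0004,0.0001,0.025,0,0,0,1,0.0004,0.0001,0.015,0,0,0,1,0,0,0,0,0,0,0]' --grip_force 15

```text
time_s: 19.15
tool_pos: [0.5888, 0.0009, 0.2667]
tool_rot: [-179.9, 0.0, 77.2]
force: [0.0, 0.3, 0.1]
grip_width: 0.0828
grasp_force: 0.0
```

>>> drive_tool --rows '[0,0,0,0,0,0,-1,0,0,0,0,0,0,-1,0,0,0,0,0,0,-1,0,0,0,0,0,0,-1]'

```text
time_s: 19.65
tool_pos: [0.5894, 0.0019, 0.2681]
tool_rot: [180.0, 0.0, 77.3]
force: [-0.0, 0.1, -1.0]
grip_width: 0.0453
grasp_force: 0.0
```

>>> drive_tool --rows '[0,0,0,0,0,0,-1,0,0,0,0,0,0,-1,0,0,0,0,0,0,-1]' --grip_force 50

```text
time_s: 20.02
tool_pos: [0.5893, 0.0018, 0.2678]
tool_rot: [180.0, 0.0, 77.3]
force: [0.4, 0.2, 1.1]
grip_width: 0.0337
grasp_force: 49.9
```

>>> drive_tool --rows '[0,0,-0.015,0,0,0,-1,0,0,-0.03,0,0,0,-1,0,0,-0.04,0,0,0,-1,0,0,-0.045,0,0,0,-1,0,0,-0.03,0,0,0,-1]'

```text
time_s: 20.65
tool_pos: [0.5893, 0.0022, 0.431]
tool_rot: [179.8, -0.0, 77.3]
force: [-0.4, -1.2, -1.6]
grip_width: 0.0333
grasp_force: 49.9
```

```bash
python3 -c "
from h import *
print(get_obs()['tool_pos'])
plan([.515,-.1037,.405],97.3,5,-1)"
```

```text
[0.58931246 0.00223804 0.43103347]
[-0.0239, -0.0099, 0.0052, 0.0006, 0.0, -0.0697, -1.0, -0.0232, -0.0115, 0.0052, 0.0006, 0.0, -0.0697, -1.0, -0.0223, -0.0131, 0.0052, 0.0006, 0.0, -0.0697, -1.0, -0.0214, -0.0146, 0.0052, 0.0006, 0.0, -0.0697, -1.0, -0.0203, -0.0161, 0.0052, 0.0006, 0.0, -0.0697, -1.0]
```

>>> drive_tool --rows '[-0.0239,-0.0099,0.0052,0,0,-0.0697,-1,-0.0232,-0.0115,0.0052,0,0,-0.0697,-1,-0.0223,-0.0131,0.0052,0,0,-0.0697,-1,-0.0214,-0.0146,0.0052,0,0,-0.0697,-1,-0.0203,-0.0161,0.0052,0,0,-0.0697,-1]'

```text
time_s: 21.28
tool_pos: [0.5142, -0.1044, 0.4024]
tool_rot: [180.0, 0.0, 97.4]
force: [-0.4, 0.7, -1.4]
grip_width: 0.0336
grasp_force: 49.9
```

>>> drive_tool --rows '[0,0,0,0,0,0,-1,0,0,0,0,0,0,-1]'

```text
time_s: 21.52
tool_pos: [0.5152, -0.1032, 0.4025]
tool_rot: [179.9, -0.0, 97.3]
force: [0.1, 0.1, -1.7]
grip_width: 0.0334
grasp_force: 49.9
```

Run:
```python
from h import *
import pickle
r=wrist();s=read_camera("scene");T=tcp();print(T[:3,3].round(4),get_obs()["tool_rot"])
th=np.radians(97.3);u=np.array([np.cos(th),np.sin(th),0]);v=np.array([-u[1],u[0],0]);o=np.array([.5253,-.184,0]);k=np.array([0,0,1])
F=lambda x,y,z:o+x*u+y*v+z*k
W=lambda x,y,z:np.array([T[0,3],T[1,3],T[2,3]-.2053])+(x-.0027)*u+y*v+z*k
print("tcp frame",((T[:3,3]-o)@u).round(4),((T[:3,3]-o)@v).round(4))
def draw(r,x0,y0,x1,y1,f):
    im=cv2.resize(r["color"][y0:y1,x0:x1],None,fx=f,fy=f,interpolation=2)
    def pl(P,c): cv2.polylines(im,[np.round((proj(r,P)-[x0,y0]+.5)*f).astype(np.int32)],True,c,1)
    tin=lambda x,z:[F(x+a*.06,b*.03,z) for a,b in((1,1),(1,-1),(-1,-1),(-1,1))]
    pl(tin(.0045,.124),(0,255,0))
    pl([F(.0823,b*.025,.11) for b in(1,-1)],(255,0,255))
    pl([F(-.06,b*.025,.11) for b in(1,-1)],(255,0,255))
    pl([W(a,b*.017,-.0575) for a,b in((-.012,1),(.002,1),(.002,-1),(-.012,-1))],(0,0,255))
    pl([W(a,b*.017,.0575) for a,b in((-.012,1),(.021,1),(.021,-1),(-.012,-1))],(255,255,0))
    return im
a=draw(r,190,170,350,370,2.5);b=draw(s,268,115,348,235,4.2)
h=max(a.shape[0],b.shape[0]);p=lambda i:cv2.copyMakeBorder(i,0,h-i.shape[0],0,0,0)
c=np.hstack([p(a),p(b)]);print(c.shape);cv2.imwrite("pics/w7.png",c)
```

```text
[ 0.5153 -0.1028  0.4023] [ 1.79942800e+02 -1.21247397e-02  9.73592062e+01]
tcp frame 0.0818 -0.0004
(504, 736, 3)
```

View pics/w7.png

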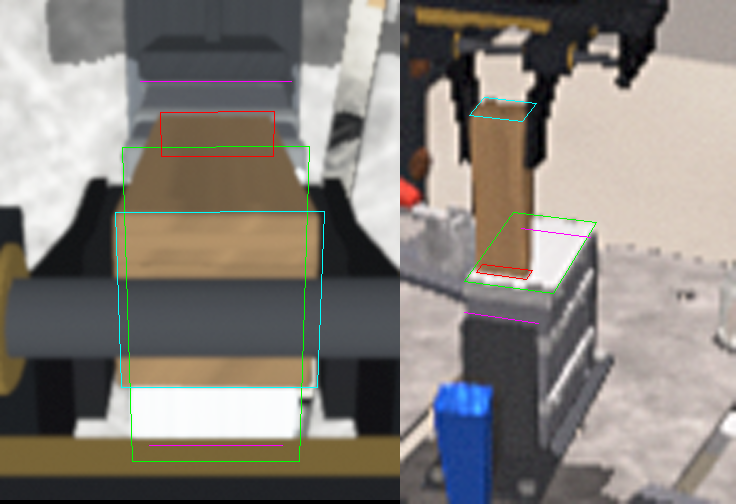

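In the left half, the wedge tip is at rows 116–155 and lies between the post line (row 80) and the tin edge, centred in y to about 1 mm. The head and tin models fit. In the right half the wedge is upright over the gap, with its inclined face to the post. I'll insert it along the post's slope.

>>> drive_tool --rows '[0,0,0.012,0,0,0,-1,0,0,0.012,0,0,0,-1,0,0,0.006,0,0,0,-1,0,0,0,0,0,0,-1]'

```text
time_s: 22.12
tool_pos: [0.5146, -0.104, 0.3709]
tool_rot: [-179.9, -0.0, 97.3]
force: [-0.0, -0.1, -0.8]
grip_width: 0.0333
grasp_force: 49.9
```

>>> drive_tool --rows '[-0.001,0,0.006,0,0,0,-1,-0.001,0,0.006,0,0,0,-1,0,0,0,0,0,0,-1]'

```text
time_s: 22.5
tool_pos: [0.5149, -0.1059, 0.3591]
tool_rot: [-179.9, -0.0, 97.3]
force: [0.7, 1.7, -2.0]
grip_width: 0.0335
grasp_force: 49.9
```

>>> drive_tool --rows '[-0.001,0,0.006,0,0,0,-1,-0.001,0,0.006,0,0,0,-1,0,0,0,0,0,0,-1]'

```text
time_s: 22.88
tool_pos: [0.5153, -0.1074, 0.3471]
tool_rot: [-180.0, -0.1, 97.3]
force: [0.5, 3.5, -2.5]
grip_width: 0.0337
grasp_force: 49.9
```

>>> drive_tool --rows '[-0.0008,0,0.005,0,0,0,-1,-0.0008,0,0.005,0,0,0,-1,0,0,0,0,0,0,-1]'

```text
time_s: 23.25
tool_pos: [0.5153, -0.1096, 0.3369]
tool_rot: [-179.9, -0.0, 97.3]
force: [-0.2, 2.8, -2.0]
grip_width: 0.0339
grasp_force: 49.9
```

>>> drive_tool --rows '[0,0,0.004,0,0,0,-1,0,0,0.003,0,0,0,-1,0,0,0,0,0,0,-1]'

```text
time_s: 23.62
tool_pos: [0.5156, -0.1095, 0.3304]
tool_rot: [180.0, -0.0, 97.3]
force: [-0.5, 4.3, -1.8]
grip_width: 0.0337
grasp_force: 49.8
```

>>> drive_tool --rows '[0,0,0.003,0,0,0,-1,0,0,0,0,0,0,-1]'

```text
time_s: 23.88
tool_pos: [0.5156, -0.1094, 0.3277]
tool_rot: [180.0, 0.0, 97.3]
force: [0.6, 5.0, -0.8]
grip_width: 0.0336
grasp_force: 49.8
```

>>> drive_tool --rows '[0,0,0.003,0,0,0,-1,0,0,0,0,0,0,-1]'

```text
time_s: 24.12
tool_pos: [0.5159, -0.1094, 0.3253]
tool_rot: [179.9, 0.0, 97.3]
force: [-1.2, 5.3, 1.9]
grip_width: 0.0336
grasp_force: 49.8
```

>>> drive_tool --rows '[0,0,0.002,0,0,0,-1,0,0,0,0,0,0,-1]'

```text
time_s: 24.38
tool_pos: [0.5161, -0.1093, 0.3245]
tool_rot: [179.9, 0.1, 97.3]
force: [-2.1, 5.9, 9.5]
grip_width: 0.0338
grasp_force: 49.8
```

>>> drive_tool --rows '[0,0,0.001,0,0,0,-1,0,0,0,0,0,0,-1]'

```text
time_s: 24.62
tool_pos: [0.5161, -0.1092, 0.3244]
tool_rot: [179.9, 0.1, 97.3]
force: [-4.7, 6.5, 13.8]
grip_width: 0.0337
grasp_force: 49.9
```

>>> drive_tool --rows '[0,0,0.001,0,0,0,-1,0,0,0,0,0,0,-1]'

```text
time_s: 24.88
tool_pos: [0.5162, -0.1091, 0.3242]
tool_rot: [179.9, 0.1, 97.3]
force: [-6.1, 7.3, 19.5]
grip_width: 0.0336
grasp_force: 49.9
```

>>> drive_tool --rows '[0,0,0.0012,0,0,0,-1,0,0,0,0,0,0,-1,0,0,0,0,0,0,-1]'

```text
time_s: 25.25
tool_pos: [0.5163, -0.109, 0.324]
tool_rot: [179.9, 0.2, 97.3]
force: [-7.1, 7.4, 24.8]
grip_width: 0.0333
grasp_force: 49.9
```

Run:
```python
from h import *
T=tcp();th=np.radians(97.3);u=np.array([np.cos(th),np.sin(th)]);v=np.array([-u[1],u[0]]);d=T[:2,3]-[.5253,-.184]
o=get_obs();print(d@u-.0027,d@v,T[2,3]-.2053,o["force"],o["force"][:2]@u,o["wrist_torque"])
```

```text
0.07280884091559288 -0.0006246003950254216 0.11870572095558277 [-7.08612919  7.35915318 24.78234747] 8.199899377741417 [1.60783288 2.19440769 0.17942197]
```

The wedge is at home: x 72.8 mm, z 118.7 mm, pressed with about 25 N. Now I let go and retract.

>>> drive_tool --rows '[0,0,0,0,0,0,1,0,0,0,0,0,0,1,0,0,0,0,0,0,1,0,0,-0.01,0,0,0,1,0,0,-0.03,0,0,0,1]'

```text
time_s: 25.88
tool_pos: [0.5149, -0.1099, 0.3589]
tool_rot: [-179.8, -0.1, 97.3]
force: [0.1, -0.4, -0.6]
grip_width: 0.0756
grasp_force: 0.0
```

>>> drive_tool --rows '[0,0,-0.05,0,0,0,1,0,0,-0.03,0,0,0,1,0.03,0,0,0,0,0,1,0,0,0,0,0,0,1,0,0,0,0,0,0,1]'

```text
time_s: 26.5
tool_pos: [0.5117, -0.0804, 0.4396]
tool_rot: [-180.0, 0.1, 97.3]
force: [0.2, -0.1, -0.3]
grip_width: 0.087
grasp_force: 0.0
```

Run:
```python
from h import *
r=wrist();T=tcp();print(T[:3,3].round(4))
th=np.radians(97.3);u=np.array([np.cos(th),np.sin(th),0]);v=np.array([-u[1],u[0],0]);o=np.array([.5253,-.184,0]);k=np.array([0,0,1])
M=lambda zmid:proj(r,[o+(.0725+a)*u+b*.017*v+(zmid+.0575)*k for a,b in((.021,1),(.021,-1),(-.012,-1),(-.012,1))]).round(1).tolist()
print("model head",M(.118),"13mm higher",M(.131))
hsv=cv2.cvtColor(r["color"],cv2.COLOR_BGR2HSV);m=cv2.inRange(hsv,(8,60,60),(25,255,255))
n,l,s,ct=cv2.connectedComponentsWithStats(m)
for i in range(1,n):
    if s[i][4]>200 and abs(ct[i][0]-275)<80:
        cn=cv2.findContours((l==i).astype(np.uint8),0,2)[0][0];print(s[i].tolist(),cv2.approxPolyDP(cn,2.5,True).reshape(-1,2).tolist())
# bright tin top behind wedge: far (stop) edge
print("thin far edge model x=0:",proj(r,[o-.06*u+b*.03*v+.124*k for b in(1,-1)]).round(1).tolist(),"front",proj(r,[o+.06*u+b*.03*v+.124*k for b in(1,-1)]).round(1).tolist())
```

```text
[ 0.5117 -0.0808  0.4394]
model head [[254.4, 226.8], [299.3, 226.7], [298.5, 266.5], [255.1, 266.5]] 13mm higher [[253.3, 232.8], [300.5, 232.8], [299.6, 274.2], [254.1, 274.3]]
[256, 215, 45, 39, 1557] [[260, 215], [256, 227], [257, 252], [298, 252], [300, 234], [293, 215]]
[257, 256, 33, 10, 203] [[257, 256], [257, 265], [289, 265], [282, 260]]
thin far edge model x=0: [[247.4, 351.0], [305.8, 351.0]] front [[244.3, 242.2], [308.9, 242.2]]
```

```bash
python3 -c "
from cell import *
print(sign_off())"
```

```text
the job is handed in; nothing more can be done
None
```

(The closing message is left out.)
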